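# Drop a decaf capsule from the lever dispenser

## Robot

A 6-joint arm with a two-finger parallel gripper is mounted at the origin on the work surface. World frame = base frame: x ahead of the robot, y to its left, z up, the work surface at z = 0. Lengths are in m, angles in rad, forces in N, time in s.
With the tool pointing down it reaches from about 0.4 to 0.925 m from the base axis. Payload 3.4 kg.
Tool frame: the origin (TCP) lies midway between the tips of the shut fingers; the grasp point (between the pads) lies 19 mm behind it; z points along the fingers, y is the line along which they close (so a half turn about z gives the same grasp; the last joint's range is limited). The gripper opens to 85 mm and grips with 20 to 120 N. Pads are 22 mm wide; open, the fingers measure 114 mm over their backs; the gripper's body (76 mm by 85 mm) begins 54 mm behind the grasp point. The pads swing forward as they close: fully open they stand 13 mm farther back than shut.
Start: joints at [1.119, 0.307, 1.506, -0, 1.328, -0.073], TCP at [0.212, 0.534, 0.231] pointing down, gripper open.
Joint ranges: [-3.12, 3.12], [-1.05, 2.28], [0.14, 2.33], [-1.42, 4.57], [0.1, 2.73], [-2.68, 2.68]. Speed limits (rad/s): [2.57, 2.57, 3.14, 3.14, 3.14, 3.14].

## Interface

Orientations are given as a rotation vector (axis times angle).
In Python, from cell import bot gives the robot as it stands.
- The arm moves only by the tool play_rows, never from a script. Its argument "increments" is one flat list of numbers, 5 for each row, row after row: the finger opening in mm, from 0 to 85.4, then the shift along the tool's x, y, z in mm, then the turn about the tool's z in rad. A call has 1 to 20 rows; each row is the pose to reach, as a shift and turn from the pose commanded when the call began, along the tool's axes at that moment; what a row does not reach only later rows make up. A row lasts 1/10 s, in which the tool goes at most 50 mm and 8.59 degrees, less where a joint would pass 70% of its speed; a pose out of reach is approached as far as the arm can. A call with a gripper value outside its range is refused whole. The fingers move at their own pace and stop on an object; "force" is the grip in N (left out, the last holds). Time passes only in rows, so rows that repeat a pose let the fingers close. It gives the time, the measured TCP pose, the force, the opening and the grip force at its end, in the units of the state.
- bot.read_state(): the state, without advancing time (a new reading comes with each control period).
- bot.get_image(name): name is "side" or "top" or "wrist"; returns the picture (400x640x3 uint8, red, green, blue); there is no depth.
- bot.camera_params(name): a dict with "K" (3x3 intrinsics, pixels), "origin" and "rotation" of the camera in the world. Camera axes: x right, y down, z forward; pixel columns grow to the right and rows downward; lengths in m; the calibration is good to about 2 mm. The wrist camera is an equidistant fisheye: a pixel r from the principal point sees the ray r / f radians off the axis. A picture is of the moment at which its call begins: read the wrist's pose just before it. camera_params takes no time and is no camera call; for the wrist camera it gives the pose at the moment of the call.
- bot.close_job(): hands the job in; it is judged then, once.
The state is a dict: "clock": time; "joints": joint angles; "qd": joint speeds; "effort": joint torques, N m; "tool_pos": TCP position; "tcp_rot": TCP orientation; "ft_force": force on the tool from outside, world axes, zero at the start; "moment": the same for the moment, N m; "opening": finger opening in m; "finger_force": force on a finger pad.
Only numpy, scipy, OpenCV 4.12 (cv2) and the standard library are available. Lean on these libraries where they do the work, as an engineer would, in place of code of your own. Each camera call takes 0.05 s, during which the arm holds its last target. There are 200 camera calls.

## Task

Get a decaf coffee capsule: on the dispenser with the green band, cap and knob, swing the lever all the way to its stop so that the green capsule drops into the black tray below, then let go so that the lever springs back home. Leave the lever with the brown knob where it is.

Things in the scene. Friction and masses are not known exactly. Their poses are not given: they have to be found in the camera images.
- decaf_dispenser: Dispenser fixed to the counter: white tube with green band and cap (57 wide, top 248 mm high) on a dark base. Origin: on the counter under the lever's pivot axis; z up, -x is the lever's side, towards the robot. In its frame: tube at (49,-25) mm, open black tray (108 mm square, rim 48 mm high, floor 12, wall 4) centred at (64,33). A brown twin stands beside it, on either side.
- decaf_lever (a joint): Level sprung lever, 0 home, 0.95 rad stop. Green knob: upright cylinder 22 mm wide, 130 mm from the pivot axis, from 108 to 155 mm above the counter. Pivot to knob points at 2.667 + value rad in the dispenser's frame (from x towards y): it swings counter-clockwise seen from above, +y side to -y side. Knob force 1.6 N at home, 5 N at the stop; let go, it is home within 1 s.
- decaf_capsule: Green coffee capsule, 37 mm wide, 28 mm high, 11 to 17 g. Origin: centre of its underside. It starts under the tube in the lever's pocket, 90 mm above the counter, and drops into the tray as the lever comes near its stop. It need not be handled and may lie in the tray in any way.
- regular_lever (a joint): The same lever (brown knob) on the twin dispenser with brown band and cap: 0 = home. To be left alone.

How it is judged:
On the way:
1. the green-knobbed lever is swung to its stop (value of joint decaf_lever above 0.83 rad), for 0.05 s.
At the end, for the whole second after the job is handed in: The green capsule lies at rest in the black tray of its dispenser (its origin within the tray's outline and less than 55 mm above the counter), the green lever is back within 0.1 rad of home, and the brown lever is within 0.15 rad of home (value of joint decaf_lever below 0.1 rad and x of decaf_capsule in the frame of decaf_dispenser between 0.01 and 0.118 m and y of decaf_capsule in the frame of decaf_dispenser between -0.021 and 0.087 m and z of decaf_capsule in the frame of decaf_dispenser below 0.055 m and linear speed of decaf_capsule below 0.05 m/s and value of joint regular_lever below 0.15 rad); the robot touches nothing.
It fails at once if the brown-knobbed lever is swung by more than 0.25 rad (value of joint regular_lever above 0.25 rad).
It also fails if it takes over 35 s, if anything falls off the work surface, if the arm or the gripper's body presses on something with over 40 N, if the wrist force passes 120 N, or if a joint passes its speed limit or range.

## Working session

There is one attempt and no reset: what is moved stays moved. The work goes in short steps, Python scripts to look and compute and a tool call to move; the robot and the scene stay as the last step left them, time stands still between calls to the robot, and variables do not carry over. Pictures are saved under pics/ and viewed, at most 10 in all, crops included, and the job is handed in when it is done.

Besides the shell and the picture viewer there is one more tool, called after "Request:" by a JSON object that holds its "fn" and its "kwargs", one argument or row to a line. play_rows: Moves the arm, as the interface text tells. Its arguments: {"type":"object","properties":{"increments":{"type":"array","items":{"type":"number"}},"force":{"type":"number"}},"required":["increments"]}

```bash
mkdir -p pics
python3 - <<'E'
from cell import bot
import cv2
s=bot.read_state();print(s)
for n in("top","side"):
    p=bot.camera_params(n);print(n,p)
    cv2.imwrite(f"pics/{n}0.png",bot.get_image(n)[:,:,::-1])
E
```

```text
{'clock': 0.0, 'joints': array([ 1.11952195e+00,  3.07578188e-01,  1.50767531e+00, -4.00927200e-05,
        1.32840117e+00, -7.34877700e-02]), 'qd': array([-0.00017073,  0.00197489,  0.00147993,  0.0005247 , -0.00052405,
        0.00010849]), 'effort': array([-1.29001506e-03, -4.57544661e+01, -2.51914734e+01,  5.26767724e-05,
        1.31202428e-02,  2.15301748e-05]), 'tool_pos': array([0.2118201 , 0.53380877, 0.23037735]), 'tcp_rot': array([-0.58979455, -3.08522491,  0.00314351]), 'ft_force': array([ 0.64797957,  0.37620178, -0.55303622]), 'moment': array([0.00224513, 0.01414742, 0.08062048]), 'finger_force': 0.0, 'opening': 0.08536692282151062}
top {'K': array([[474.90281288,   0.        , 325.84190442],
       [  0.        , 474.90281288, 191.37672416],
       [  0.        ,   0.        ,   1.        ]]), 'origin': array([ 0.4987519 , -0.00899752,  1.06131075]), 'rotation': array([-2.13148353,  2.13305885, -0.15318295])}
side {'K': array([[513.44817303,   0.        , 314.92745599],
       [  0.        , 513.44817303, 197.30608031],
       [  0.        ,   0.        ,   1.        ]]), 'origin': array([0.44794153, 0.77125433, 0.68940076]), 'rotation': array([-0.37985953,  2.69230406, -1.32864363])}
```

View pics/top0.png

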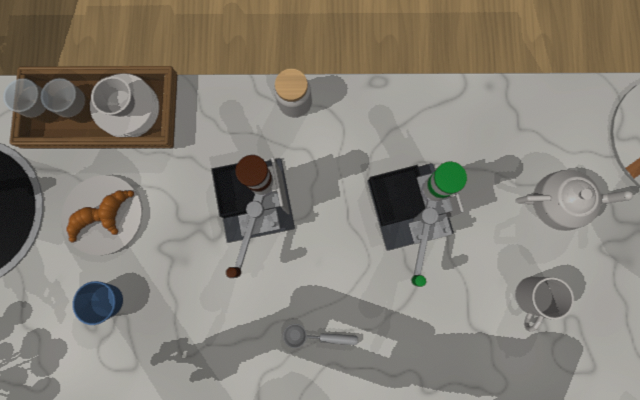

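View pics/side0.png

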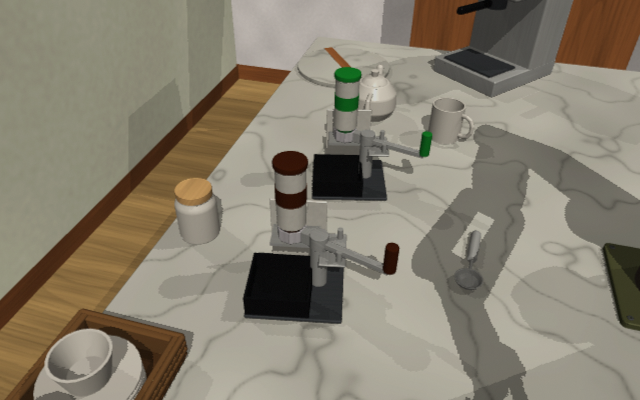

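The top view shows the green knob at about (420,281), its pivot at (430,216) and the green cap at (450,178). The brown dispenser is to the left (+y). In the side view the green knob is at (426,144) and the cap at (348,76).

```bash
cat > h.py <<'E'
import numpy as np, cv2
from scipy.spatial.transform import Rotation as R
from scipy.optimize import least_squares
def ray(p,uv):
    d=np.linalg.inv(p["K"])@[*uv,1.]
    return p["origin"], R.from_rotvec(p["rotation"]).as_matrix()@d
def at(p,uv,z):
    o,d=ray(p,uv); return o+d*(z-o[2])/d[2]
def proj(p,X):
    c=(np.asarray(X)-p["origin"])@R.from_rotvec(p["rotation"]).as_matrix()
    q=c@p["K"].T; return q[...,:2]/q[...,2:]
def greens(im):
    h=cv2.cvtColor(im,cv2.COLOR_RGB2HSV)
    m=cv2.inRange(h,(50,120,40),(75,255,255))
    n,l,s,c=cv2.connectedComponentsWithStats(m)
    return [(s[i].tolist(),c[i].round(1).tolist()) for i in range(1,n) if s[i][4]>15]
E
python3 - <<'E'
from h import *
from cell import bot
T=bot.camera_params("top");S=bot.camera_params("side")
for n in("top","side"): print(n,greens(cv2.imread(f"pics/{n}0.png")[:,:,::-1].copy()))
k=at(T,(420,281),.155);c=at(T,(450,178),.248);print("knob",k,"cap",c)
print("side check",proj(S,[k,c]))
# dispenser frame pose from knob + tube axis
K=130e-3*np.array([np.cos(2.667),np.sin(2.667)]);C=np.array([.049,-.025])
v=c[:2]-k[:2];w=C-K
a=np.arctan2(v[1],v[0])-np.arctan2(w[1],w[0]);print("yaw",a,"dist",np.hypot(*v),np.hypot(*w))
E
python3 - <<'E'
import cv2
a=cv2.imread("pics/top0.png")[140:300,360:520];b=cv2.imread("pics/side0.png")[50:210,290:450]
cv2.imwrite("pics/crop.png",cv2.resize(cv2.hconcat([a,b]),None,fx=2.5,fy=2.5,interpolation=cv2.INTER_NEAREST))
E
```

```text
top [([434, 162, 33, 32, 790], [450.0, 177.1]), ([428, 177, 19, 21, 83], [433.6, 189.6]), ([412, 275, 14, 11, 114], [418.7, 280.3])]
side [([335, 67, 26, 16, 331], [347.5, 74.3]), ([335, 95, 24, 16, 284], [345.9, 103.6]), ([420, 131, 12, 26, 226], [425.3, 143.4])]
knob [ 0.47317199 -0.17180386  0.155     ] cap [ 0.65156491 -0.21241286  0.248     ]
side check [[426.90964332 133.03525497]
 [348.47906538  71.90653415]]
yaw 0.24993179408164254 dist 0.18295661731784288 0.18500893699436477
```

View pics/crop.png

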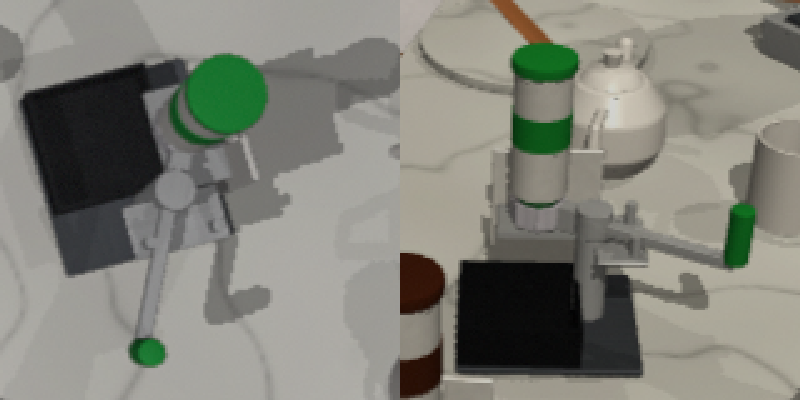

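The knob and cap agree with the side view and with the known 185 mm spacing. Next I'll plan the approach, turning the tool most of a half turn to keep joint 6 within range.

```bash
cat >> h.py <<'E'
KN=np.array([.473,-.1715]);YAW=.25;A0=2.667+YAW
O=KN-.13*np.array([np.cos(A0),np.sin(A0)])
def knob(v): return O+.13*np.array([np.cos(A0+v),np.sin(A0+v)])
def inc(s,xyz):
    return (R.from_rotvec(s["tcp_rot"]).inv().apply(np.asarray(xyz)-s["tool_pos"])*1e3).round(1)
def turn(s,yawy): # turn about tool z bringing tool y to world heading yawy
    y=R.from_rotvec(s["tcp_rot"]).as_matrix()[:,1]
    return -((yawy-np.arctan2(y[1],y[0])+np.pi)%(2*np.pi)-np.pi)
E
python3 - <<'E'
from h import *
from cell import bot
s=bot.read_state();T=bot.camera_params("top")
print("O",O,"pivot px",proj(T,[*O,.12]),"stop",knob(.95))
for w in ([.42,.25,.23],[*KN,.23]): print(w,inc(s,w))
print("turn",turn(s,A0+np.pi/2),turn(s,A0-np.pi/2))
E
```

```text
O [ 0.59973504 -0.2004522 ] pivot px [429.31898581 215.63604905] stop [ 0.50246524 -0.28669944]
[0.42, 0.25, 0.23] [-298.2 -187.1    0.8]
[np.float64(0.473), np.float64(-0.1715), 0.23] [-502.9 -559.3    1.4]
turn 2.9883801297013814 -0.15321252388841167
```

The pivot prediction matches its pixel. I'll travel now.

Request:
{"fn": "play_rows", "kwargs": {
  "increments": [50,-33,-21,0,0.15,50,-66,-42,0,0.3,50,-99,-63,0,0.45,50,-132,-83,0,0.6,50,-166,-104,0,0.75,50,-199,-125,0,0.9,50,-232,-146,0,1.05,50,-265,-166,0,1.2,50,-298,-187,0,1.35,50,-317,-221,0,1.5,50,-335,-255,0,1.65,50,-354,-288,0,1.8,50,-372,-322,0,1.95,50,-391,-356,0,2.1,50,-410,-390,0,2.25,50,-428,-424,0,2.4,50,-447,-458,0,2.55,50,-466,-491,0,2.7,50,-484,-525,0,2.85,50,-503,-559,0,2.99]
}}

```text
clock: 2.1
tool_pos: [0.473, -0.1721, 0.231]
tcp_rot: [-3.12, 0.364, 0.001]
ft_force: [1.0, -0.4, -0.7]
opening: 0.0498
finger_force: 0.0
```

Request:
{"fn": "play_rows", "kwargs": {
  "increments": [50,0,0,0,0,50,0,0,0,0,50,0,0,0,0]
}}

```text
clock: 2.4
tool_pos: [0.4728, -0.1698, 0.2309]
tcp_rot: [-3.121, 0.353, 0.002]
ft_force: [-0.6, 0.1, 0.4]
opening: 0.05
finger_force: 0.0
```

Run:
```python
from h import *
from cell import bot
s=bot.read_state();print(s["clock"],s["tool_pos"],s["joints"],s["opening"])
print("to knob",inc(s,[*KN,.122]),"turn",turn(s,A0-np.pi/2),turn(s,A0+np.pi/2))
cv2.imwrite("pics/wrist1.png",bot.get_image("wrist")[:,:,::-1])
```

```text
2.4 [ 0.4728144  -0.16977683  0.23087768] [-4.29212281e-01  2.06647249e-01  1.65170561e+00  5.24790891e-04
  1.28483488e+00  1.36661648e+00] 0.04998950866861963
to knob [  0.7   1.7 108.9] turn 3.141003845307707 -0.0005888082820852958
```

View pics/wrist1.png

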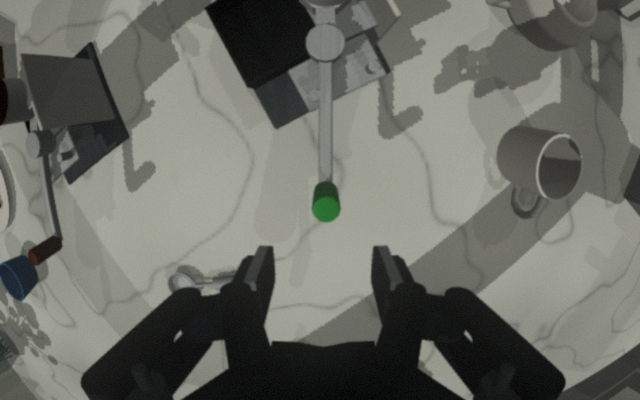

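The wrist view shows the green knob at (326,205), centred between the fingers (about x = 324), with the lever along tool x. Now I'll descend and close loosely around it.

Request:
{"fn": "play_rows", "kwargs": {
  "increments": [50,1,1,20,0,50,1,2,45,0,50,1,2,65,0,50,1,2,80,0,50,1,2,90,0,50,1,2,98,0,50,1,2,104,0,50,1,2,109,0,50,1,2,109,0,40,1,2,109,0,32,1,2,109,0,26,1,2,109,0,26,1,2,109,0,26,1,2,109,0],
  "force": 20
}}

```text
clock: 3.85
tool_pos: [0.4741, -0.173, 0.1225]
tcp_rot: [3.121, -0.355, 0.001]
ft_force: [-0.2, -0.6, -0.3]
opening: 0.0261
finger_force: 0.0
```

Run:
```python
from h import *
from cell import bot
s=bot.read_state();print(s["clock"],s["tool_pos"],s["ft_force"],s["opening"],s["finger_force"])
print("home",inc(s,[*KN,.122]))
for v in np.arange(1,17)*.06: print(round(v,2),inc(s,[*knob(v),.122])[:2],-v.round(2))
cv2.imwrite("pics/side2.png",cv2.resize(bot.get_image("side")[60:210,330:530,::-1],None,fx=3,fy=3))
```

```text
3.85 [ 0.47408211 -0.1729521   0.12249334] [-0.21373967 -0.58297904 -0.28934351] 0.026146111021329365 0.0
home [-1.4 -1.2  0.5]
0.06 [-1.1  6.6] -0.06
0.12 [-0.4 14.4] -0.12
0.18 [ 0.8 22.1] -0.18
0.24 [ 2.4 29.7] -0.24
0.3 [ 4.5 37.2] -0.3
0.36 [ 7.  44.6] -0.36
0.42 [10.  51.8] -0.42
0.48 [13.4 58.8] -0.48
0.54 [17.2 65.6] -0.54
0.6 [21.5 72.2] -0.6
0.66 [26.1 78.5] -0.66
0.72 [31.  84.5] -0.72
0.78 [36.4 90.2] -0.78
0.84 [42.  95.6] -0.84
0.9 [ 48.  100.6] -0.9
0.96 [ 54.2 105.2] -0.96
```

View pics/side2.png

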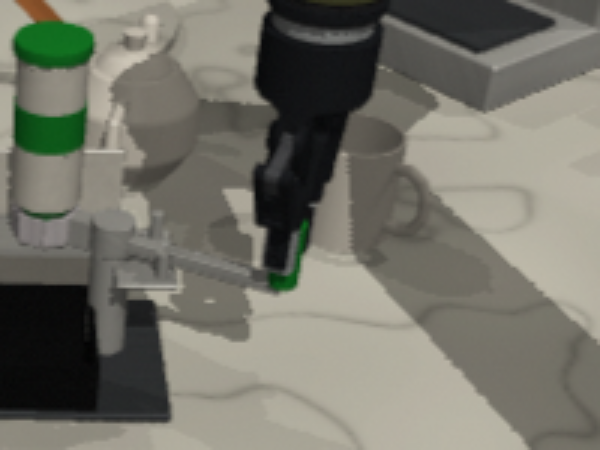

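The side view shows the fingers on either side of the green knob, with no force reading. Now I'll swing it along the arc.

Request:
{"fn": "play_rows", "kwargs": {
  "increments": [26,-1,7,0,-0.06,26,0,14,0,-0.12,26,1,22,0,-0.18,26,2,30,0,-0.24,26,4,37,0,-0.3,26,7,45,0,-0.36,26,10,52,0,-0.42,26,13,59,0,-0.48,26,17,66,0,-0.54,26,21,72,0,-0.6,26,26,78,0,-0.66,26,31,84,0,-0.72,26,36,90,0,-0.78,26,42,96,0,-0.84,26,48,101,0,-0.9,26,51,103,0,-0.93,26,51,103,0,-0.93,26,51,103,0,-0.93,26,51,103,0,-0.93]
}}

```text
clock: 5.8
tool_pos: [0.4994, -0.2838, 0.1221]
tcp_rot: [-2.948, -1.082, 0.002]
ft_force: [-3.6, 3.3, 2.3]
opening: 0.0262
finger_force: 2.4
```

Run:
```python
from h import *
from cell import bot
s=bot.read_state();print(s["clock"],s["tool_pos"],s["ft_force"],s["opening"],s["finger_force"],"angle",np.arctan2(*(s["tool_pos"][:2]-O)[::-1])%(2*np.pi)-A0)
t=bot.get_image("top")[130:330,340:540,::-1];b=bot.get_image("side")[50:250,290:490,::-1]
cv2.imwrite("pics/c3.png",cv2.resize(cv2.hconcat([t,b]),None,fx=2,fy=2))
```

```text
5.8 [ 0.49943473 -0.28380893  0.12209561] [-3.59737516  3.33219308  2.28494673] 0.026209943864217697 2.446412444114685 angle 0.9179945952150206
```

View pics/c3.png

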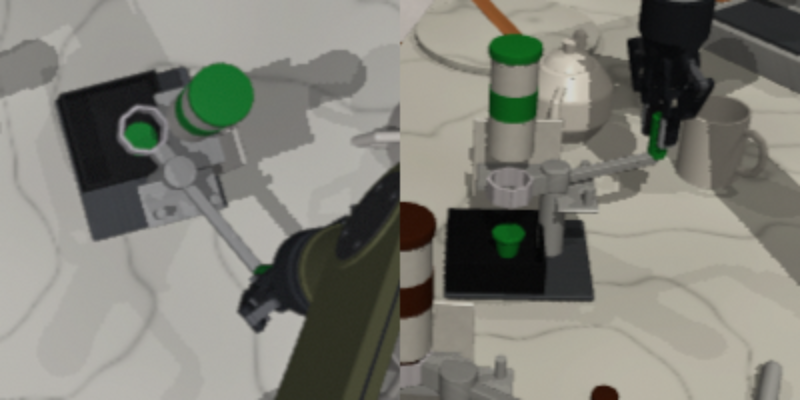

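The pocket has swung out over the tray and the capsule has dropped. I'll nudge 3 mm further for margin, then lift off so the lever springs back.

Request:
{"fn": "play_rows", "kwargs": {
  "increments": [26,0,2,0,0,26,0,3,0,0,26,0,3,0,0,26,0,3,0,0,26,0,0,-10,0,26,0,0,-30,0,26,0,0,-55,0,26,0,0,-90,0,26,0,0,-110,0,26,0,0,-110,0,26,0,0,-110,0,26,0,0,-110,0,26,0,0,-110,0,26,0,0,-110,0,26,0,0,-110,0,26,0,0,-110,0,26,0,0,-110,0,26,0,0,-110,0,26,0,0,-110,0,26,0,0,-110,0]
}}

```text
clock: 7.9
tool_pos: [0.5006, -0.2847, 0.2324]
tcp_rot: [2.949, 1.083, 0.0]
ft_force: [0.2, -0.4, 0.4]
opening: 0.0259
finger_force: 0.0
```

Run:
```python
from h import *
from cell import bot
s=bot.read_state();print(s["clock"],s["tool_pos"],s["ft_force"])
t=bot.get_image("top")[130:330,200:540,::-1];b=bot.get_image("side")[:,200:540][50:330,:,::-1]
cv2.imwrite("pics/c4.png",cv2.vconcat([t,b]))
print(greens(bot.get_image("top")),greens(bot.get_image("side")))
```

```text
7.9 [ 0.5006426  -0.28467079  0.23237319] [ 0.15244538 -0.40057671  0.40172176]
[([434, 162, 33, 32, 785], [449.9, 177.1]), ([428, 177, 19, 21, 81], [433.5, 189.5]), ([401, 191, 18, 17, 255], [409.7, 199.0]), ([412, 275, 14, 11, 116], [418.6, 280.3])] [([335, 67, 26, 16, 331], [347.5, 74.3]), ([335, 95, 24, 16, 284], [345.9, 103.6]), ([420, 131, 12, 26, 226], [425.3, 143.4]), ([336, 161, 17, 18, 209], [343.7, 168.9])]
```

View pics/c4.png

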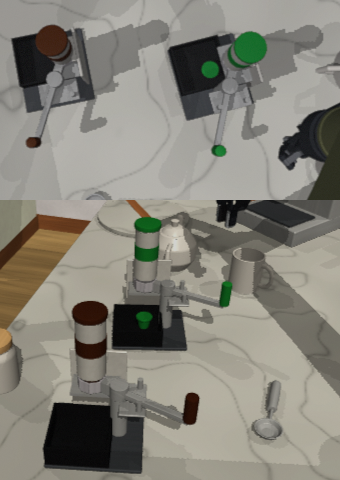

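The picture shows the capsule in the tray at top-view pixel (410,199). The green knob is back at (418.6,280.3), its home pixel, and the brown lever hasn't moved. The arm is clear, so I'm handing in.

```bash
python3 -c "
from cell import bot
print(bot.close_job())"
```

```text
the job is handed in; nothing more can be done
None
```

I swung the green lever to about its stop, the decaf capsule dropped into its black tray, the lever sprang back home, and the brown lever was untouched; I handed the job in at about 8 s, but no verdict came back.

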